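# Power up the fluorescence microscope station in order

### The arm

A 6-joint arm with a two-finger parallel gripper is mounted at the origin on the work surface. World frame = base frame: x ahead of the robot, y to its left, z up, the work surface at z = 0. Lengths are in m, angles in rad, forces in N, time in s.
With the tool pointing down it reaches from about 0.375 to 0.9 m from the base axis. Payload 3.1 kg.
Tool frame: the origin (TCP) lies midway between the tips of the shut fingers; the grasp point (between the pads) lies 19 mm behind it; z points along the fingers, y is the line along which they close (so a half turn about z gives the same grasp; the last joint's range is limited). The gripper opens to 87 mm and grips with 3 to 60 N. Pads are 19 mm wide; open, the fingers measure 117 mm over their backs; the gripper's body (75 mm by 190 mm) begins 51 mm behind the grasp point.
Start: joints at [1.03, 0.527, 1.433, -0, 1.181, -0.178], TCP at [0.221, 0.585, 0.223] pointing down, gripper open.
Joint ranges: [-3.08, 3.08], [-0.75, 2.2], [0.22, 2.44], [-1.43, 4.57], [0, 2.65], [-2.85, 2.85]. Speed limits (rad/s): [2.79, 2.79, 3.14, 3.14, 3.14, 3.14].

### API

Orientations are given as a unit quaternion [x, y, z, w].
In Python, from rig import state, optics, robot gives the robot as it stands.
- The arm moves only by the tool jog_arm, never from a script. Its arguments are lists of equal length, an entry for each row: "travel": the shift along the world's x, y, z normalised to -1 to 1, where 1 is 12 cm, a list of three; "angular": the turn, a rotation vector about the world's x, y, z normalised to -1 to 1, where 1 is 120 degrees, a list of three; "claw": the gripper command: -1 is shut, 1 is fully open, values between are in proportion. A call has 1 to 8 rows; each row is the pose to reach, as a shift and turn from the pose commanded when the call began; what a row does not reach only later rows make up. A row lasts 1/12 s, in which the tool goes at most 41.7 mm and 7.16 degrees, less where a joint would pass 70% of its speed; a pose out of reach is approached as far as the arm can. A call with a number of a shift or a turn outside -1 to 1 is refused whole. A call with a gripper value outside its range is refused whole. The fingers move at their own pace and stop on an object; "squeeze" is the grip in N (left out, the last holds). Time passes only in rows, so rows that repeat a pose let the fingers close. It gives the time, the measured TCP pose, the force, the opening and the grip force at its end, in the units of the state.
- state(): the state, without advancing time (a new reading comes with each control period).
- optics.capture(name): name is "scene" or "top" or "wrist"; returns a dict with "img" (480x640x3 uint8, blue, green, red), "range_z" (480x640 float32, m along the optical axis (not along the pixel's ray), 0 where there is no reading), "K" (3x3 intrinsics, pixels), "distortion" ([k1, k2, p1, p2, k3] as OpenCV has them; the pictures are not rectified), "rvec" (rotation vector, rad) and "tvec" (3), from world to camera coordinates, as OpenCV has them; the wrist camera has in their place "mount" (4x4, takes a point from camera to tool coordinates, whose origin is the TCP and whose axes are the flange's). Camera axes: x right, y down, z forward; pixel columns grow to the right and rows downward; lengths in m; the calibration is good to about 2 mm. A picture is of the moment at which its call begins: read the wrist's pose just before it.
- robot.sign_off(): hands the job in; it is judged then, once.
The state is a dict: "time_s": time; "joint_positions": joint angles; "qvel": joint speeds; "tau": joint torques, N m; "tool_pos": TCP position; "tcp_rot": TCP orientation; "contact_force": force on the tool from outside, world axes, zero at the start; "moment": the same for the moment, N m; "gripper_width": opening from 0.0 (shut) to 1.0 (fully open); "grip_force": force on a finger pad.
Only numpy, scipy, OpenCV 4.12 (cv2) and the standard library are available. Lean on these libraries where they do the work, as an engineer would, in place of code of your own. Each camera call takes 0.05 s, during which the arm holds its last target. There are 200 camera calls.

### The job

Start up the fluorescence microscope from the switched socket strip on the bench, lamp first so that its ignition surge cannot reach the electronics: with a light fingertip push on the tag-side end of its rocker, switch on the arc-lamp supply (red tag), then the microscope stand (yellow tag), then the camera (blue tag). Leave the slide warmer (green tag) switched on as it is, and do not pick up or disturb anything on the bench.

Things in the scene. Friction and masses are not known exactly. Their poses are not given: they have to be found in the camera images.
- strip: Aluminium switched socket strip screwed to the bench, 126 mm (x) by 320 mm (y), top 45 mm above the bench, grey cable trunking 34 mm wide, 42 mm high along its +x side. Origin at bench level under its middle. x points from the tag and rocker side to the plug side, y along the row of four outlets at y +105, +35, -35, -105 mm, whose order varies.
- lamp_outlet: Red-tagged outlet (arc-lamp supply), fixed on the strip. Origin at bench level at strip x = 0; axes as the strip's. Along x: flat red tag (-56 to -41 mm), black rocker (hinge line at -20 mm), round black plug with a red disc on top (centre +40 mm, diameter 37 mm, 69 mm above the bench), its boot bending into the trunking.
- lamp_press (a point): Point on the tag-side half of the red-tagged rocker's face, 10 mm from the hinge line towards the tag, midway across; moves with the rocker: 52.5 mm above the bench with that end up (OFF), 49 mm with it down (ON).
- lamp_switch (a joint): Red-tagged rocker (arc-lamp supply), rad: 0 OFF (tag-side end up), 0.36 ON (tag-side end down, orange band shows under the other). Paddle 26 mm along x, 20 mm wide, a shallow V: one half level 49 mm above the bench (bezel 46.5), the other rising to 53.5 mm at its end. 2 to 3 N on the end snaps it over past 0.18; it stays, and gives 2 mm if pushed firmly. Starts OFF.
- stand_outlet: Yellow-tagged outlet (microscope stand), fixed on the strip. Origin at bench level at strip x = 0; axes as the strip's. Along x: flat yellow tag (-56 to -41 mm), black rocker (hinge line at -20 mm), round black plug with a yellow disc on top (centre +40 mm, diameter 37 mm, 69 mm above the bench), its boot bending into the trunking.
- stand_press (a point): Point on the tag-side half of the yellow-tagged rocker's face, 10 mm from the hinge line towards the tag, midway across; moves with the rocker: 52.5 mm above the bench with that end up (OFF), 49 mm with it down (ON).
- stand_switch (a joint): Yellow-tagged rocker (microscope stand), rad: 0 OFF (tag-side end up), 0.36 ON (tag-side end down, orange band shows under the other). Paddle 26 mm along x, 20 mm wide, a shallow V: one half level 49 mm above the bench (bezel 46.5), the other rising to 53.5 mm at its end. 2 to 3 N on the end snaps it over past 0.18; it stays, and gives 2 mm if pushed firmly. Starts OFF.
- camera_outlet: Blue-tagged outlet (camera), fixed on the strip. Origin at bench level at strip x = 0; axes as the strip's. Along x: flat blue tag (-56 to -41 mm), black rocker (hinge line at -20 mm), round black plug with a blue disc on top (centre +40 mm, diameter 37 mm, 69 mm above the bench), its boot bending into the trunking.
- camera_press (a point): Point on the tag-side half of the blue-tagged rocker's face, 10 mm from the hinge line towards the tag, midway across; moves with the rocker: 52.5 mm above the bench with that end up (OFF), 49 mm with it down (ON).
- camera_switch (a joint): Blue-tagged rocker (camera), rad: 0 OFF (tag-side end up), 0.36 ON (tag-side end down, orange band shows under the other). Paddle 26 mm along x, 20 mm wide, a shallow V: one half level 49 mm above the bench (bezel 46.5), the other rising to 53.5 mm at its end. 2 to 3 N on the end snaps it over past 0.18; it stays, and gives 2 mm if pushed firmly. Starts OFF.
- warmer_outlet: Green-tagged outlet (slide warmer), fixed on the strip. Origin at bench level at strip x = 0; axes as the strip's. Along x: flat green tag (-56 to -41 mm), black rocker (hinge line at -20 mm), round black plug with a green disc on top (centre +40 mm, diameter 37 mm, 69 mm above the bench), its boot bending into the trunking.
- warmer_press (a point): Point on the tag-side half of the green-tagged rocker's face, 10 mm from the hinge line towards the tag, midway across; moves with the rocker: 52.5 mm above the bench with that end up (OFF), 49 mm with it down (ON).
- warmer_switch (a joint): Green-tagged rocker (slide warmer), rad: 0 OFF (tag-side end up), 0.36 ON (tag-side end down, orange band shows under the other). Paddle 26 mm along x, 20 mm wide, a shallow V: one half level 49 mm above the bench (bezel 46.5), the other rising to 53.5 mm at its end. 2 to 3 N on the end snaps it over past 0.18; it stays, and gives 2 mm if pushed firmly. Starts ON.
- remote_mid (a point): Centre, half-way up, of the black monitor remote control lying flat, 48 x 190 x 18 mm; loose bystander standing beside the strip, not part of the job.
- slide_box_mid (a point): Centre, half-way up, of the closed blue slide box, 100 x 85 x 39 mm; loose bystander standing beside the strip, not part of the job.
- reagent_mid (a point): Centre, half-way up, of the amber reagent bottle with red cap, diameter 56 mm, 105 mm tall; loose bystander standing beside the strip, not part of the job.
- oil_mid (a point): Centre, half-way up, of the small amber immersion-oil bottle with black cap, diameter 28 mm, 62 mm tall; loose bystander standing beside the strip, not part of the job.

How it is judged:
On the way, in this order (a step that is already met when the one before it is completed fails the run):
1. the arc lamp (red) is on, the stand and camera still off (value of joint lamp_switch above 0.3 rad and value of joint each of stand_switch, camera_switch below 0.06 rad), for 0.2 s.
2. the arc lamp and the stand (yellow) are on, the camera still off (value of joint each of lamp_switch, stand_switch above 0.3 rad and value of joint camera_switch below 0.06 rad), for 0.2 s.
3. the arc lamp, the stand and the camera (blue) are on (value of joint each of lamp_switch, stand_switch, camera_switch above 0.3 rad), for 0.2 s.
At the end, for the whole second after the job is handed in: All four rockers are fully over to ON (at least 0.30 of 0.36 rad) and every loose thing on the bench is within 10 mm of where it stood (all of step 3 and value of joint warmer_switch above 0.3 rad and distance of each of remote_mid, slide_box_mid, reagent_mid, oil_mid from where it was at the start of the episode below 0.01 m); the robot touches nothing.
It fails at once if the microscope stand is switched on before the arc lamp (value of joint stand_switch above 0.18 rad and value of joint lamp_switch below 0.18 rad).
It fails at once if the camera is switched on before the arc lamp and the stand (value of joint camera_switch above 0.18 rad and value of joint any of lamp_switch, stand_switch below 0.18 rad).
It fails at once if the slide warmer is switched off (value of joint warmer_switch below 0.18 rad).
It fails at once if the strip or a rocker is pushed with more than 20 N (contact force between any of the arm, the fingers and strip above 20 N or contact force between any of the arm, the fingers and lamp_outlet above 20 N or contact force between any of the arm, the fingers and stand_outlet above 20 N or contact force between any of the arm, the fingers and camera_outlet above 20 N or contact force between any of the arm, the fingers and warmer_outlet above 20 N).
It fails at once if a bystander is shifted, tipped or lifted by more than 10 mm (distance of any of remote_mid, slide_box_mid, reagent_mid, oil_mid from where it was at the start of the episode above 0.01 m).
It also fails if it takes over 48 s, if anything falls off the work surface, if the arm or the gripper's body presses on something with over 40 N, if the wrist force passes 120 N, or if a joint passes its speed limit or range.

## Working session

There is one attempt and no reset: what is moved stays moved. The work goes in short steps, Python scripts to look and compute and a tool call to move; the robot and the scene stay as the last step left them, time stands still between calls to the robot, and variables do not carry over. Pictures are saved under pics/ and viewed, at most 10 in all, crops included, and the job is handed in when it is done.

Besides the shell and the picture viewer there is one more tool, called after "Call:" as name(argument=value, ...) on one line, values as JSON. jog_arm: Moves the arm, as the interface text tells. Scaled input: -1 to 1 covers 12 cm each way for a shift and 120 degrees each way for a turn. Its arguments: {"type":"object","properties":{"travel":{"type":"array","items":{"type":"array","items":{"type":"number"}}},"angular":{"type":"array","items":{"type":"array","items":{"type":"number"}}},"claw":{"type":"array","items":{"type":"number"}},"squeeze":{"type":"number"}},"required":["travel","angular","claw"]}

```bash
mkdir -p pics; python3 - <<'E'
from rig import state, optics
import cv2,numpy as np,pickle
print(state())
for n in("top","scene"):
    c=optics.capture(n); pickle.dump(c,open(n+'.pkl','wb')); cv2.imwrite(f'pics/{n}1.png',c['img']); print(n,c['K'],c['distortion'],c['rvec'],c['tvec'])
E
```

```text
{'time_s': 0.0, 'joint_positions': array([ 1.03050796e+00,  5.28485144e-01,  1.43392765e+00, -3.67826306e-05,
        1.18139152e+00, -1.78484410e-01]), 'qvel': array([ 1.45693228e-06, -8.01891099e-04, -9.44640425e-04, -4.04020400e-04,
        1.59349989e-03,  4.89730477e-04]), 'tau': array([-3.50339815e-04, -4.40038633e+01, -1.76596624e+01,  6.33835257e-02,
        5.81521913e-02, -1.64106559e-04]), 'tool_pos': array([0.22080785, 0.58389466, 0.22155192]), 'tcp_rot': array([ 1.79909909e-01,  9.83682470e-01, -1.04116503e-03, -3.73000886e-04]), 'contact_force': array([-0.33661594, -0.86096222,  0.8942907 ]), 'moment': array([-0.03203344,  0.04611361,  0.02455957]), 'grip_force': 0.0, 'gripper_width': 0.9988136619150779}
top [[456.28450107   0.         318.63317921]
 [  0.         456.28450107 246.69162515]
 [  0.           0.           1.        ]] [-0.0636948  0.         0.         0.         0.       ] [ 2.11332407 -2.16347546  0.17477662] [0.05843503 0.52657643 0.77832986]
scene [[617.91574772   0.         324.28301523]
 [  0.         617.91574772 246.15681045]
 [  0.           0.           1.        ]] [-0.11751943  0.          0.          0.          0.        ] [ 2.19961246  0.74987633 -0.33804511] [-0.45352423 -0.14704407  1.36622155]
```

View pics/top1.png

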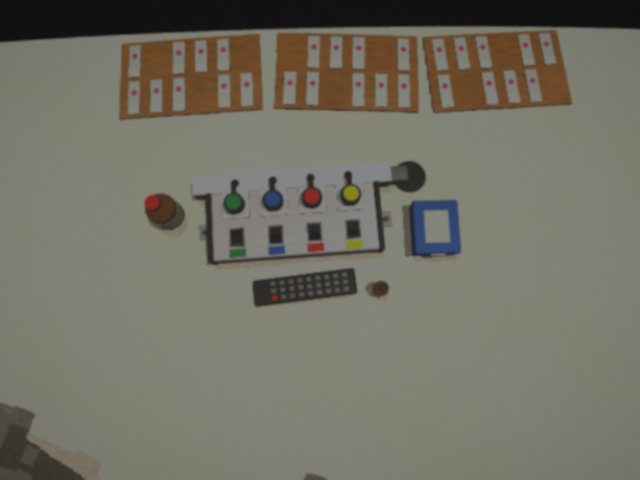

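View pics/scene1.png

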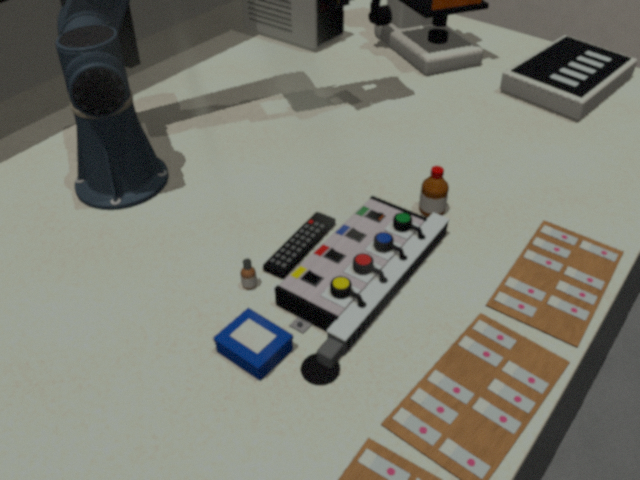

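The top view shows the outlets left to right as green (237,237), blue (276,235), red (314,232) and yellow (353,229). The warmer is ON and the strip is slightly rotated. The scene view agrees. The remote (305,287) and oil bottle (379,289) lie on the robot side.

```bash
cat > h.py <<'E'
import cv2,numpy as np,pickle
def ray(c,uv,z):
    p=cv2.undistortPoints(np.array([[uv]],float),c['K'],np.array(c['distortion']))[0,0]
    R=cv2.Rodrigues(np.array(c['rvec'],float))[0]; t=np.array(c['tvec'],float).ravel()
    o=-R.T@t; d=R.T@np.array([p[0],p[1],1]); return o+d*(z-o[2])/d[2]
E
python3 - <<'E'
from h import *
from scipy.spatial.transform import Rotation as Ro
hue={'red':[(0,8),(172,180)],'yellow':[(24,36)],'blue':[(105,128)],'green':[(50,85)]}
roi={'top':(205,175,385,262),'scene':(280,195,425,300)}
P={}
for n in('top','scene'):
    c=pickle.load(open(n+'.pkl','rb')); h=cv2.cvtColor(c['img'],cv2.COLOR_BGR2HSV)
    x0,y0,x1,y1=roi[n]
    for k,rs in hue.items():
        m=np.zeros(h.shape[:2],np.uint8)
        for a,b in rs: m|=cv2.inRange(h,(a,110,60),(b,255,255))
        mm=np.zeros_like(m); mm[y0:y1,x0:x1]=m[y0:y1,x0:x1]
        N,l,s,ce=cv2.connectedComponentsWithStats(mm)
        idx=[i for i in range(1,N) if s[i,4]>=25]
        for i in idx:
            q=[ray(c,ce[i],z)[:2].round(4) for z in(.069,.0455)]
            print(n,k,s[i,4],ce[i].round(1),'z69',q[0],'z45',q[1])
E
```

```text
top red 207 [311.4 195.6] z69 [0.6156 0.0568] z45 [0.6222 0.057 ]
top red 117 [315.3 246.9] z69 [0.5232 0.052 ] z45 [0.527  0.0521]
top yellow 209 [350.6 192.7] z69 [ 0.6193 -0.0129] z45 [ 0.626  -0.0147]
top yellow 112 [353.9 244.1] z69 [ 0.5266 -0.0154] z45 [ 0.5306 -0.0173]
top blue 178 [272.  198.4] z69 [0.6121 0.1268] z45 [0.6186 0.1291]
top blue 92 [276.  249.7] z69 [0.5199 0.1204] z45 [0.5236 0.1226]
top green 155 [232.7 201.3] z69 [0.6086 0.1966] z45 [0.615  0.2011]
top green 76 [237.7 252.6] z69 [0.5163 0.1873] z45 [0.5199 0.1914]
scene red 25 [310.6 221.2] z69 [0.4789 0.0805] z45 [0.4607 0.1025]
scene red 76 [321.1 249.8] z69 [0.5432 0.0299] z45 [0.5271 0.0503]
scene red 155 [362.9 259.5] z69 [0.616  0.0542] z45 [0.6023 0.0754]
scene yellow 99 [298.4 271.7] z69 [ 0.5466 -0.0374] z45 [ 0.5307 -0.0191]
scene yellow 188 [340.5 283. ] z69 [ 0.6194 -0.0154] z45 [0.6058 0.0035]
scene blue 42 [342.1 229.5] z69 [0.5396 0.0971] z45 [0.5234 0.1197]
scene blue 128 [383.4 237.7] z69 [0.6122 0.124 ] z45 [0.5984 0.1474]
scene green 107 [402.6 217.2] z69 [0.6084 0.195 ] z45 [0.5945 0.2208]
```

Call:
jog_arm(travel=[[0.18,-0.3,0],[0.36,-0.6,0],[0.54,-0.89,0],[0.54,-0.89,0],[0.54,-0.89,0]], angular=[[0,0,0.05],[0,0,0.1],[0,0,0.15],[0,0,0.197],[0,0,0.197]], claw=[-1,-1,-1,-1,-1], squeeze=5)

```text
time_s: 0.52
tool_pos: [0.2869, 0.4757, 0.2223]
tcp_rot: [-0.024, 1.0, -0.001, -0.001]
contact_force: [-0.5, 0.3, 0.1]
gripper_width: 0.707
grip_force: 0.0
```

Call:
jog_arm(travel=[[0.18,-0.3,0],[0.36,-0.6,0],[0.54,-0.89,0],[0.54,-0.89,0]], angular=[[0,0,0],[0,0,0],[0,0,0],[0,0,0]], claw=[-1,-1,-1,-1])

```text
time_s: 0.85
tool_pos: [0.3537, 0.3669, 0.2223]
tcp_rot: [-0.022, 1.0, -0.001, 0.001]
contact_force: [-0.9, 0.3, 0.1]
gripper_width: 0.402
grip_force: 0.0
```

Call:
jog_arm(travel=[[0.18,-0.3,0],[0.36,-0.6,0],[0.54,-0.89,0],[0.54,-0.89,0]], angular=[[0,0,0],[0,0,0],[0,0,0],[0,0,0]], claw=[-1,-1,-1,-1])

```text
time_s: 1.18
tool_pos: [0.4199, 0.2604, 0.2227]
tcp_rot: [-0.022, 1.0, -0.001, 0.002]
contact_force: [0.1, 0.2, -1.1]
gripper_width: 0.095
grip_force: 0.0
```

Call:
jog_arm(travel=[[0.18,-0.3,0],[0.36,-0.6,0],[0.54,-0.89,0],[0.54,-0.89,0]], angular=[[0,0,0],[0,0,0],[0,0,0],[0,0,0]], claw=[-1,-1,-1,-1])

```text
time_s: 1.52
tool_pos: [0.4857, 0.1535, 0.2229]
tcp_rot: [-0.022, 1.0, -0.001, 0.003]
contact_force: [0.4, -0.1, -0.0]
gripper_width: 0.001
grip_force: 0.0
```

Call:
jog_arm(travel=[[0.18,-0.3,0],[0.36,-0.6,0],[0.54,-0.89,0],[0.54,-0.89,0],[0.54,-0.89,0],[0.54,-0.89,0]], angular=[[0,0,0],[0,0,0],[0,0,0],[0,0,0],[0,0,0],[0,0,0]], claw=[-1,-1,-1,-1,-1,-1])

```text
time_s: 2.02
tool_pos: [0.5447, 0.0519, 0.222]
tcp_rot: [-0.025, 1.0, 0.001, -0.001]
contact_force: [-0.4, 0.5, -0.5]
gripper_width: 0.006
grip_force: 0.0
```

Call:
jog_arm(travel=[[0,0,-0.3],[0,0,-0.6],[0,0,-0.9],[0,0,-1],[0,0,-1]], angular=[[0,0,0],[0,0,0],[0,0,0],[0,0,0],[0,0,0]], claw=[-1,-1,-1,-1,-1])

```text
time_s: 2.43
tool_pos: [0.5412, 0.0532, 0.0991]
tcp_rot: [-0.026, 1.0, 0.001, -0.005]
contact_force: [-0.6, 0.3, -1.0]
gripper_width: 0.001
grip_force: 0.0
```

Call:
jog_arm(travel=[[0,0,-0.15],[0,0,-0.32],[0,0,-0.32],[0,0,-0.32]], angular=[[0,0,0],[0,0,0],[0,0,0],[0,0,0]], claw=[-1,-1,-1,-1])

```text
time_s: 2.77
tool_pos: [0.5447, 0.0519, 0.0646]
tcp_rot: [-0.026, 1.0, 0.0, -0.0]
contact_force: [0.5, -0.4, -0.5]
gripper_width: 0.006
grip_force: 0.0
```

```bash
python3 - <<'E'
from rig import state, optics
import cv2,numpy as np
s=state();print(s['tool_pos'],s['contact_force'])
a=optics.capture('scene')['img'][170:330,230:450]; b=optics.capture('wrist')['img']
cv2.imwrite('pics/c1.png',np.hstack([cv2.resize(a,(440,320)),cv2.resize(b,(360,270))[:,:] if 0 else cv2.copyMakeBorder(cv2.resize(b,(360,270)),0,50,0,0,0)]))
E
```

```text
[0.54472682 0.05185286 0.06464768] [ 0.4602095  -0.40401133 -0.49635022]
```

View pics/c1.png

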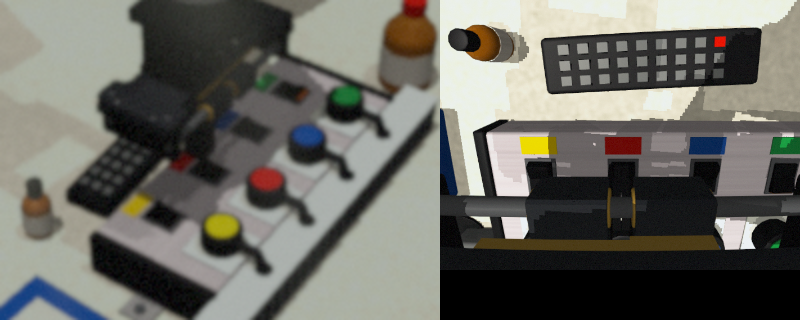

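The wrist view shows the shut fingers centred on the red rocker (col ~622, tag at 623). The remote and oil bottle are clear. Now pressing gently.

Call:
jog_arm(travel=[[0,0,-0.04],[0,0,-0.07],[0,0,-0.085],[0,0,-0.1],[0,0,-0.11],[0,0,-0.12],[0,0,-0.125],[0,0,-0.13]], angular=[[0,0,0],[0,0,0],[0,0,0],[0,0,0],[0,0,0],[0,0,0],[0,0,0],[0,0,0]], claw=[-1,-1,-1,-1,-1,-1,-1,-1])

```text
time_s: 3.53
tool_pos: [0.5452, 0.0504, 0.0487]
tcp_rot: [-0.025, 1.0, -0.0, -0.0]
contact_force: [-1.2, 0.1, 4.1]
gripper_width: 0.004
grip_force: 2.4
```

Call:
jog_arm(travel=[[0,0,-0.005],[0,0,-0.008],[0,0,-0.008]], angular=[[0,0,0],[0,0,0],[0,0,0]], claw=[-1,-1,-1])

```text
time_s: 3.78
tool_pos: [0.5452, 0.0504, 0.0483]
tcp_rot: [-0.025, 1.0, -0.0, 0.0]
contact_force: [-3.0, -0.0, 7.7]
gripper_width: 0.007
grip_force: 3.6
```

Call:
jog_arm(travel=[[0,0,0.1],[0,0,0.3],[0,0,0.3],[0,0,0.3]], angular=[[0,0,0],[0,0,0],[0,0,0],[0,0,0]], claw=[-1,-1,-1,-1])

```text
time_s: 4.12
tool_pos: [0.5463, 0.0504, 0.0845]
tcp_rot: [-0.025, 1.0, -0.0, 0.002]
contact_force: [0.1, -0.1, -1.0]
gripper_width: 0.008
grip_force: 0.0
```

```bash
python3 - <<'E'
from rig import state, optics
import cv2,numpy as np
s=state();print(s['tool_pos'],s['contact_force'])
a=optics.capture('scene')['img'][185:305,270:430]; b=optics.capture('wrist')['img']
cv2.imwrite('pics/c2.png',np.hstack([cv2.resize(a,(480,360),interpolation=2),cv2.resize(b[180:420,330:540],(315,360))]))
E
```

```text
[0.54628722 0.05041156 0.08452503] [ 0.1406876  -0.10986216 -0.98835598]
```

View pics/c2.png

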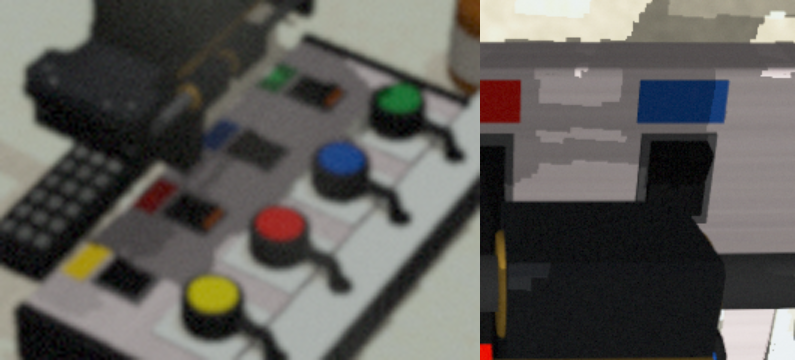

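Orange band now shows on red at (210,218), matching green at (333,97); yellow and blue are still off. Next is yellow.

Call:
jog_arm(travel=[[0,-0.25,0],[0,-0.5,0],[0,-0.57,0],[0,-0.57,0],[0,-0.57,-0.1],[0,-0.57,-0.17],[0,-0.57,-0.17]], angular=[[0,0,0],[0,0,0],[0,0,0],[0,0,0],[0,0,0],[0,0,0],[0,0,0]], claw=[-1,-1,-1,-1,-1,-1,-1])

```text
time_s: 4.8
tool_pos: [0.5433, -0.0166, 0.0612]
tcp_rot: [-0.026, 1.0, 0.001, -0.002]
contact_force: [-0.5, -0.3, 0.3]
gripper_width: 0.007
grip_force: 0.0
```

Call:
jog_arm(travel=[[0,0,-0.04],[0,0,-0.07],[0,0,-0.085],[0,0,-0.1],[0,0,-0.11],[0,0,-0.12],[0,0,-0.125],[0,0,-0.13]], angular=[[0,0,0],[0,0,0],[0,0,0],[0,0,0],[0,0,0],[0,0,0],[0,0,0],[0,0,0]], claw=[-1,-1,-1,-1,-1,-1,-1,-1])

```text
time_s: 5.47
tool_pos: [0.5453, -0.0178, 0.0482]
tcp_rot: [-0.025, 1.0, -0.0, 0.0]
contact_force: [-1.3, 1.5, 7.8]
gripper_width: 0.008
grip_force: 3.7
```

Call:
jog_arm(travel=[[0,0,0],[0,0,0.1],[0,0,0.3],[0,0,0.3],[0,0,0.3]], angular=[[0,0,0],[0,0,0],[0,0,0],[0,0,0],[0,0,0]], claw=[-1,-1,-1,-1,-1])

```text
time_s: 5.88
tool_pos: [0.5464, -0.0182, 0.0847]
tcp_rot: [-0.025, 1.0, -0.0, 0.002]
contact_force: [-0.4, -0.2, -0.1]
gripper_width: 0.004
grip_force: 0.0
```

```bash
python3 - <<'E'
from rig import state, optics
import cv2
s=state();print(s['tool_pos'],s['contact_force'])
a=optics.capture('scene')['img'][185:305,270:430]
cv2.imwrite('pics/c3.png',cv2.resize(a,(640,480),interpolation=2))
E
```

```text
[ 0.54637112 -0.01822587  0.08469387] [-0.37588594 -0.19465269 -0.08990717]
```

View pics/c3.png

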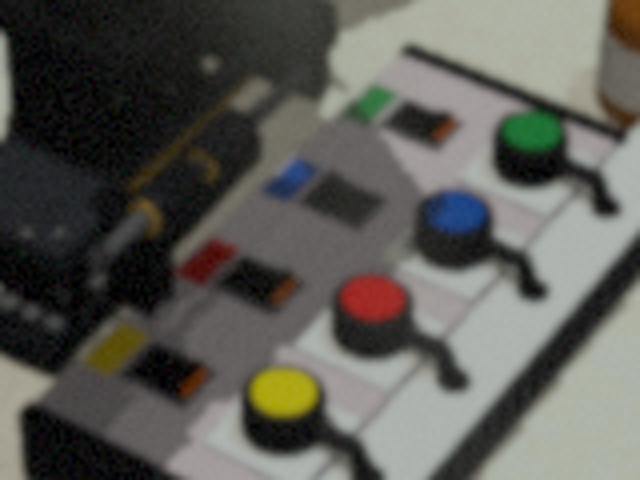

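Yellow now shows orange at (193,382); red and green are on and blue is off. Next is blue.

Call:
jog_arm(travel=[[-0.01,0.25,0.1],[-0.02,0.5,0.1],[-0.02,0.75,0.1],[-0.03,0.97,0.1],[-0.03,0.97,0.1]], angular=[[0,0,0],[0,0,0],[0,0,0],[0,0,0],[0,0,0]], claw=[-1,-1,-1,-1,-1])

```text
time_s: 6.35
tool_pos: [0.5399, 0.1026, 0.0945]
tcp_rot: [-0.027, 1.0, 0.001, -0.001]
contact_force: [0.2, -0.8, 0.6]
gripper_width: 0.005
grip_force: 0.0
```

Call:
jog_arm(travel=[[-0.01,0.2,0],[-0.01,0.2,0],[-0.01,0.2,-0.15],[-0.01,0.2,-0.27],[-0.01,0.2,-0.27],[-0.01,0.2,-0.27]], angular=[[0,0,0],[0,0,0],[0,0,0],[0,0,0],[0,0,0],[0,0,0]], claw=[-1,-1,-1,-1,-1,-1])

```text
time_s: 6.85
tool_pos: [0.5394, 0.1217, 0.062]
tcp_rot: [-0.025, 1.0, -0.0, -0.002]
contact_force: [0.0, 0.0, 0.2]
gripper_width: 0.006
grip_force: 0.0
```

Call:
jog_arm(travel=[[0,0,-0.04],[0,0,-0.07],[0,0,-0.085],[0,0,-0.1],[0,0,-0.11],[0,0,-0.12],[0,0,-0.125],[0,0,-0.13]], angular=[[0,0,0],[0,0,0],[0,0,0],[0,0,0],[0,0,0],[0,0,0],[0,0,0],[0,0,0]], claw=[-1,-1,-1,-1,-1,-1,-1,-1])

```text
time_s: 7.52
tool_pos: [0.5405, 0.1225, 0.0482]
tcp_rot: [-0.026, 1.0, -0.0, 0.0]
contact_force: [-1.3, -0.2, 8.0]
gripper_width: 0.002
grip_force: 3.8
```

Call:
jog_arm(travel=[[0,0,0],[0,0,0],[0,0,0.1],[0,0,0.3],[0,0,0.6],[0,0,0.8],[0,0,0.8],[0,0,0.8]], angular=[[0,0,0],[0,0,0],[0,0,0],[0,0,0],[0,0,0],[0,0,0],[0,0,0],[0,0,0]], claw=[-1,-1,-1,-1,-1,-1,-1,-1])

```text
time_s: 8.18
tool_pos: [0.5415, 0.1227, 0.1451]
tcp_rot: [-0.025, 1.0, 0.0, 0.002]
contact_force: [0.4, 0.1, 0.6]
gripper_width: 0.008
grip_force: 0.0
```

```bash
python3 - <<'E'
from rig import state, optics
import cv2
s=state();print(s['tool_pos'],s['contact_force'])
a=optics.capture('scene')['img'][180:390,200:480]
cv2.imwrite('pics/c4.png',cv2.resize(a,(800,600),interpolation=2))
E
```

```text
[0.5415275  0.12266742 0.14512058] [0.43658169 0.09473056 0.59751698]
```

View pics/c4.png

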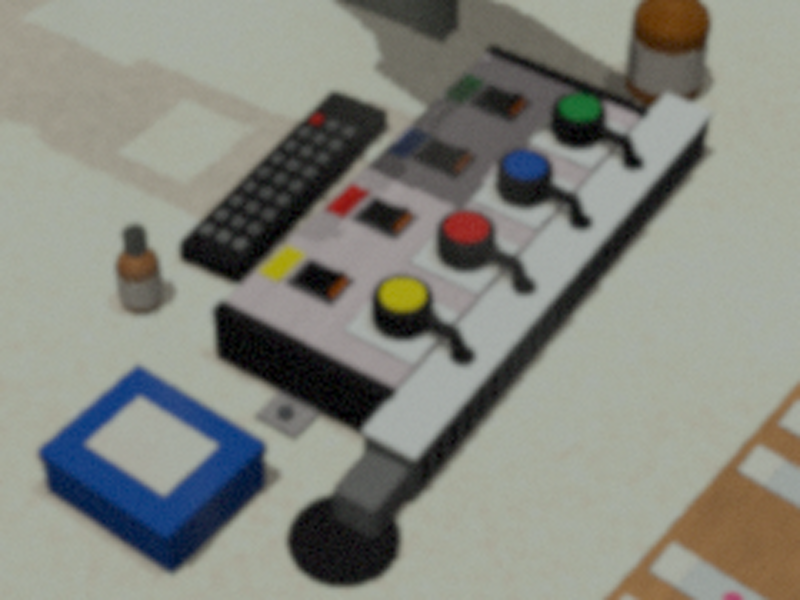

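All four rockers show the orange band, blue at (462,160). The bystanders are where they stood and the arm is clear.

```bash
python3 -c "
from rig import robot
print(robot.sign_off())"
```

```text
the job is handed in; nothing more can be done
None
```

The arc lamp, microscope stand and camera were switched on in that order with light pushes (about 8 N); the last picture shows all four rockers ON, the slide warmer included, and nothing on the bench looks moved; the job is handed in, though sign-off returned no verdict.

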